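Swap the thread spool at the back of the supply rack

ROBOT

A 6-joint arm with a two-finger parallel gripper is mounted at the origin on a cart in front of the work surface, level with it; the furniture and walls round the work are solid. World frame = base frame: x ahead of the robot, y to its left, z up, the work surface at z = 0. Lengths are in mm, angles in degrees, forces in N, time in s.
With the tool pointing down it reaches from about 350 to 850 mm from the base axis. Payload 8.1 kg.
Tool frame: the origin (TCP) lies at the very end of the fingers, on their centre line; the grasp point (between the pads) lies 19 mm behind it; z points along the fingers, y is the line along which they close (so a half turn about z gives the same grasp; the last joint's range is limited). The gripper opens to 85 mm and grips with 20 to 120 N. Pads are 22 mm wide; open, the fingers measure 114 mm over their backs; the gripper's body (76 mm by 85 mm) begins 54 mm behind the grasp point. The pads swing forward as they close: fully open they stand 13 mm farther back than shut.
Start: joints at [58.19, 7.471, 85.268, -0, 87.261, -4.893], TCP at [271.605, 535.01, 231.292] pointing down, gripper open.
Joint ranges: [-169.43, 169.43], [-51.17, 129.36], [1.28, 143.12], [-76.62, 256.62], [0, 156.53], [-152.29, 152.29]. Speed limits (degrees/s): [136.94, 136.94, 159.86, 180, 180, 180].

INTERFACE

Orientations are given as [roll, pitch, yaw] about the fixed x, y, z axes, in that order (R = Rz(yaw) Ry(pitch) Rx(roll)).
In Python, from bench import status, viewer, job gives the robot as it stands.
- The arm moves only by the tool arm_command, never from a script. Its argument "targets" is a list that holds one entry, the list of rows, each a list of 7 numbers: the shift along the world's x, y, z in m, then the turn, a rotation vector about the world's x, y, z in rad, then the opening, from -1 (shut) to 1 (fully open). In form: [[[dx, dy, dz, rx, ry, rz, gripper], ...]]. A call has 1 to 10 rows; each row shifts and turns the commanded pose from where the row before left it; what a row does not reach is not made up. A row lasts 1/8 s, in which the tool goes at most 62.5 mm and 10.7 degrees, less where a joint would pass 70% of its speed; a pose out of reach is approached as far as the arm can. A call with a gripper value outside its range is refused whole. The fingers move at their own pace and stop on an object; "force" is the grip in N (left out, the last holds). Time passes only in rows, so rows that do not move let the fingers close. It gives the time, the measured TCP pose, the force, the opening and the grip force at its end, in the units of the state.
- status.sense(): the state, without advancing time (a new reading comes with each control period).
- viewer.snapshot(name): name is "scene" or "top" or "wrist"; returns the picture (420x560x3 uint8, red, green, blue); there is no depth.
- viewer.camera_model(name): a dict with "vertical_fov" (degrees; the focal length in pixels is half the picture's height over the tangent of half this angle, whatever the lens; pixels are square), "cx", "cy" (the principal point, pixels), "k1" (the pictures are not rectified: a ray, as slopes to the right and down, at radius r is drawn at 1 + k1 r^2 times it, then the intrinsics apply), "xyz" and "attitude" of the camera in the world. Camera axes: x right, y down, z forward; pixel columns grow to the right and rows downward; lengths in mm; the calibration is good to about 2 mm. A picture is of the moment at which its call begins: read the wrist's pose just before it. camera_model takes no time and is no camera call; for the wrist camera it gives the pose at the moment of the call.
- job.hand_in(): hands the job in; it is judged then, once.
The state is a dict: "time": time; "joint_pos": joint angles; "qd": joint speeds; "joint_efforts": joint torques, N m; "tool_pos": TCP position; "tcp_rot": TCP orientation; "ft_force": force on the tool from outside, world axes, zero at the start; "wrist_torque": the same for the moment, N m; "finger_gap": finger opening in mm; "grip_force": force on a finger pad.
Only numpy, scipy, OpenCV 4.12 (cv2) and the standard library are available. Lean on these libraries where they do the work, as an engineer would, in place of code of your own. Each camera call takes 0.05 s, during which the arm holds its last target. There are 200 camera calls.

TASK

The spool of thread we need stands at the back of the plywood supply rack, behind the white bottle and the long-necked oil dispenser: first set both of these upright on the black granite slab, then fetch the spool out and stand it in the middle of the round wooden coaster. Next stand the other spool, the one on the bench, on the free spot at the back of the rack where the first one stood, and only then put the bottle and the oil dispenser back in the rack, each upright on the very spot it came from. Leave the glue jar and the cork on the bench where they are.

Things in the scene. Friction and masses are not known exactly. Their poses are not given: they have to be found in the camera images.
- flip_bottle: white round bottle with a flip cap, Ø49 x 115 mm tall (straight body Ø49 up to 70 mm, sloping shoulder to 88 mm, above it neck and cap Ø37); at the start on one of the two front spots of the rack, left or right (varies). Origin: centre of its underside, z up. Its spot to return to is where it stood at the start
- oiler: blue oil dispenser, 110 mm tall: body Ø68 up to 34 mm, sloping in to 58 mm; above it an upright neck that can be gripped, tapering from Ø27 at 59 mm to Ø17 at 108 mm; at the start on the other front spot of the rack. Origin: centre of its underside, z up. Its spot to return to is where it stood at the start
- rack_spool: spool of yellow thread with wooden end discs, 56 mm tall, end discs Ø42 mm and 7 mm thick (upper one at 49 to 56 mm), waist Ø24; at the start upright on the back spot of the rack. Origin: centre of its underside, z along its axis, up
- bench_spool: spool of pale thread with black end discs, the same size and shape as the other spool (56 mm tall, end discs Ø42); at the start upright on the bench in the middle of the work area. Origin: centre of its underside, z along its axis, up
- rack: fixed plywood rack, 150 (x) x 190 mm (y), open to the front (-x) and top: floor 8 mm thick; 8 mm walls, sides 30 mm, back (+x) 60 mm high, from the bench. Flat cork pads on its floor mark three spots: front x -36, y +40 and -40 mm, back x +14, y 0; things stand within 3 mm of these in x and in y. Origin: centre of the underside, z up. On the left or on the right of the bench
- back_spot (a point): the rack's back spot: a point on the rack's floor (8 mm above the bench) at the middle of the back pad; axes as the rack
- slab: fixed black granite slab, 225 (x) x 195 (y) x 16 mm thick, empty, lying flat on the bench on the other side from the rack, left or right: the side area. Origin: centre of its underside, z up
- coaster: fixed turned round wooden coaster, Ø84 x 22 mm, empty, on the bench in the middle of the work area. Origin: centre of its underside, z up
- jar: bystander: white glue jar with a brush, Ø42 x 92 mm, loose on the bench behind the work. Origin: centre of its underside. Not to be moved
- cork: bystander: cork stub, Ø40 x 36 mm, loose on the bench behind the work. Origin: centre of its underside. Not to be moved
Not all that is in view belongs to the job. Leave any yellow look-alike of the flip_bottle alone. Leave any green look-alike of the rack_spool alone.

How it is judged:
By the outcome, as a careful person would: the job done as asked, in the order asked, and still so for the second after the job is handed in, with the robot touching nothing.
It also fails if it takes over 141 s, if anything falls off the work surface, if the arm or the gripper's body presses on something with over 40 N, if the wrist force passes 120 N, or if a joint passes its speed limit or range.

## Working session

There is one attempt and no reset: what is moved stays moved. The work goes in short steps, Python scripts to look and compute and a tool call to move; the robot and the scene stay as the last step left them, time stands still between calls to the robot, and variables do not carry over. Pictures are saved under pics/ and viewed, at most 14 in all, crops included, and the job is handed in when it is done.

Besides the shell and the picture viewer there is one more tool, called after "Request:" as a command line: name --argument value ..., lists and objects as JSON in quotes. arm_command: Moves the arm, as the interface text tells. Its arguments: {"type":"object","properties":{"targets":{"type":"array"},"force":{"type":"number"}},"required":["targets"]}

```bash
mkdir -p pics; cat > h.py <<'E'
import numpy as np, cv2
from scipy.spatial.transform import Rotation as R
from bench import status, viewer, job
def snap(n,f):
    im=viewer.snapshot(n); cv2.imwrite('pics/'+f,im[:,:,::-1]); return im
def cam(n):
    c=viewer.camera_model(n); f=210/np.tan(np.radians(c['vertical_fov']/2)); return c,f,R.from_euler('xyz',c['attitude'],degrees=True).as_matrix()
def ray2(n,u,v,z,c=None):
    "point at height z on pixel ray"
    c,f,M=c or cam(n); d=np.array([(u-c['cx'])/f,(v-c['cy'])/f]); s=d.copy()
    for _ in range(30): s=d/(1+c['k1']*(s@s))
    r=M@np.array([s[0],s[1],1]); p=np.array(c['xyz']); return p+r*(z-p[2])/r[2]
def proj(n,P,c=None):
    c,f,M=c or cam(n); q=M.T@(np.array(P,float)-c['xyz']); s=q[:2]/q[2]; s=s*(1+c['k1']*(s@s)); return s*f+[c['cx'],c['cy']]
E
python3 - <<'E'
from h import *
for n in ('scene','top','wrist'): print(n,viewer.camera_model(n))
snap('top','t0.png'); snap('scene','s0.png'); print(status.sense())
E
```

```text
scene {'vertical_fov': 42.794962502852805, 'cx': 277.6955706215872, 'cy': 212.36784777352568, 'k1': 0.006836474565036146, 'xyz': array([  48.53164864, -869.33159823,  845.99860618]), 'attitude': array([-127.34893665,    0.6044869 ,  -29.73306716])}
top {'vertical_fov': 52.331291578934, 'cx': 281.27448021882, 'cy': 209.77106494359043, 'k1': -0.026562989442155856, 'xyz': array([ 401.45294756,   74.74013593, 1206.7837958 ]), 'attitude': array([-171.49953218,   -0.24439084,  -90.66912507])}
wrist {'vertical_fov': 59.726808091771645, 'cx': 280.5560421500893, 'cy': 210.96748059569555, 'k1': -0.0984244988330628, 'xyz': array([200.78697246, 571.10641795, 373.49361925]), 'attitude': array([1.61642469e+02, 7.11995961e-02, 6.31167743e+01])}
{'time': 0.1, 'joint_pos': array([ 5.81898714e+01,  7.51014420e+00,  8.53249854e+01, -4.93747690e-04,
        8.72629192e+01, -4.89294608e+00]), 'qd': array([-0.05380734, -0.09837191, -0.10935001, -0.03869214,  0.03133377,
       -0.08772106]), 'joint_efforts': array([ 1.06197993e-03, -5.70950568e+01, -5.01939690e+01, -2.21779960e-04,
        8.14622326e-03,  6.51077085e-05]), 'tool_pos': array([271.32993901, 534.56590902, 230.33733837]), 'tcp_rot': array([-1.79902266e+02, -7.87165129e-03,  1.53082835e+02]), 'ft_force': array([ 0.08260884,  0.05459599, -0.2591525 ]), 'wrist_torque': array([ 0.01983198,  0.07702207, -0.03663831]), 'grip_force': 0.0, 'finger_gap': 85.46511657508348}
```

View pics/t0.png

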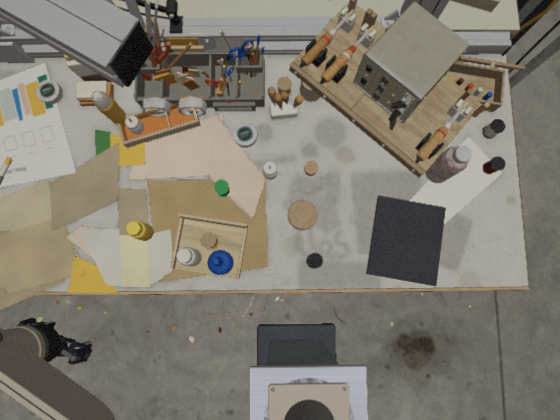

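View pics/s0.png

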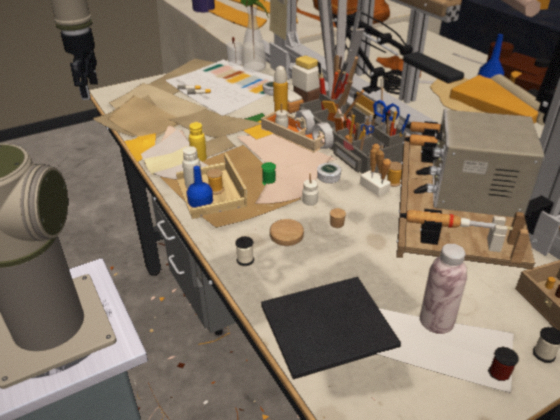

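Top view: the rack is at (210,245). In it are the white bottle (187,256), the blue oiler (220,262) and the yellow-thread spool (208,241). The bench spool is at (314,260), the coaster at (302,214) and the slab at (405,240).

Look-alikes are the yellow bottle (140,230) and the green spool (222,187). Both stand outside the rack, so the ones meant are those in the rack. I'll confirm this in an enlarged crop.

```bash
python3 - <<'E'
from h import *
t=cv2.imread('pics/t0.png')
cv2.imwrite('pics/c1.png',cv2.resize(t[180:290,130:270],None,fx=5,fy=5,interpolation=cv2.INTER_CUBIC))
cv2.imwrite('pics/c2.png',cv2.resize(t[180:290,280:455],None,fx=4.5,fy=4.5,interpolation=cv2.INTER_CUBIC))
E
```

```text
(no output)
```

View pics/c1.png

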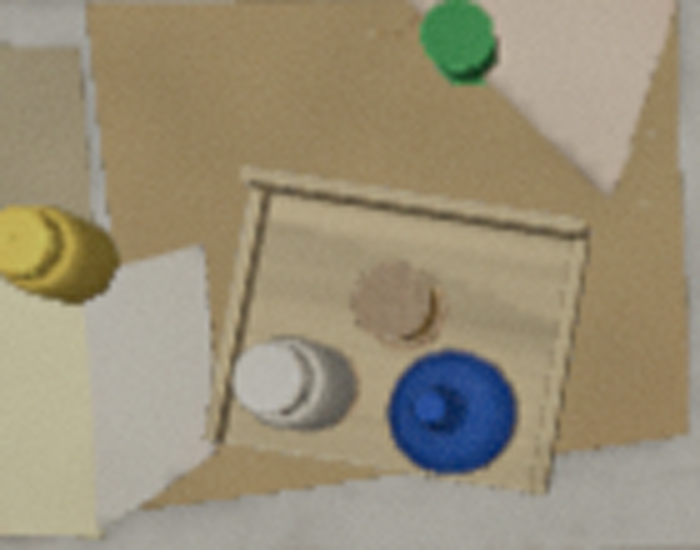

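View pics/c2.png

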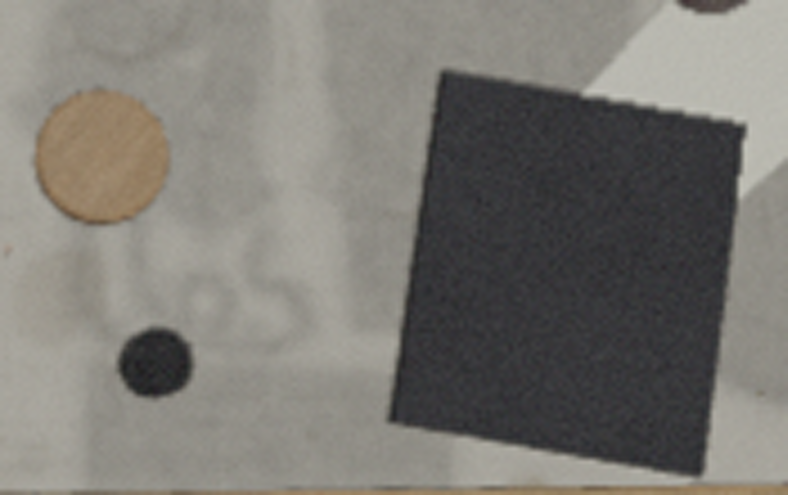

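```bash
python3 - <<'E'
from h import *
C=cam('top')
f1=lambda x,y,z:ray2('top',(x+.5)/5-.5+130,(y+.5)/5-.5+180,z,C)
f2=lambda x,y,z:ray2('top',(x+.5)/4.5-.5+280,(y+.5)/4.5-.5+180,z,C)
g={}
for n,a in dict(bottle=(269,384,115),oiler=(431,405,110),rspool=(396,299,56),rbl=(245,170,60),rbr=(588,222,60),rfl=(214,441,30),rfr=(547,491,20)).items(): g[n]=f1(*a);print(n,g[n].round(1))
for n,a in dict(coaster=(102,156,22),bspool=(155,362,56),s1=(443,71,16),s2=(746,124,16),s3=(702,475,16),s4=(390,421,16)).items(): g[n]=f2(*a);print(n,g[n].round(1))
d=g['rbl']-g['rbr'];print('rack w',np.linalg.norm(d),'yaw',np.degrees(np.arctan2(-d[0],d[1])))
print('slab',sum(g['s%d'%i] for i in (1,2,3,4))/4,[np.linalg.norm(g['s%d'%i]-g['s%d'%(i%4+1)]) for i in (1,2,3,4)], np.degrees(np.arctan2(-(g['s1']-g['s2'])[0],(g['s1']-g['s2'])[1])))
y=np.arctan2(-d[0],d[1]);Rz=np.array([[np.cos(y),-np.sin(y)],[np.sin(y),np.cos(y)]])
o=(g['rbl'][:2]+g['rbr'][:2])/2-Rz@[75,0];print('rack o',o)
for n in('bottle','oiler','rspool'):print(n,Rz.T@(g[n][:2]-o))
# scene cross-check projections
for n,z in (('bottle',115),('oiler',110),('rspool',56),('bspool',56),('coaster',22)): print(n,proj('scene',[*g[n][:2],z]).round(1))
s=cv2.imread('pics/s0.png')
cv2.imwrite('pics/c3.png',cv2.resize(s[110:280,160:320],None,fx=4.5,fy=3.5,interpolation=cv2.INTER_CUBIC))
E
```

```text
bottle [447.4 318.5 115. ]
oiler [436.1 236.6 110. ]
rspool [494.8 264.1  56. ]
rbl [565.4 346.3  60. ]
rbr [535.  160.3  60. ]
rfl [420.3 366.9  30. ]
rfr [391.3 185.8  20. ]
coaster [565.1   9.   22. ]
bspool [436.3 -18.4  56. ]
s1 [ 617.6 -207.5   16. ]
s2 [ 581.7 -397.8   16. ]
s3 [ 364.2 -356.    16. ]
s4 [ 399.7 -165.2   16. ]
rack w 188.4657453592436 yaw -9.280127235365033
slab [ 490.80116563 -281.62224958   16.        ] [np.float64(193.62562482646962), np.float64(221.4405331478518), np.float64(194.0692916595027), np.float64(221.97837412612057)] -10.686616442465034
rack o [476.14827947 265.35792834]
bottle [-36.91507703  47.78622813]
oiler [-34.88587636 -34.8025667 ]
rspool [18.62759517  1.7304257 ]
bottle [189.1 151.1]
oiler [197.5 168.2]
rspool [215.8 174.4]
bspool [243.9 240.4]
coaster [286.5 227.4]
```

View pics/c3.png

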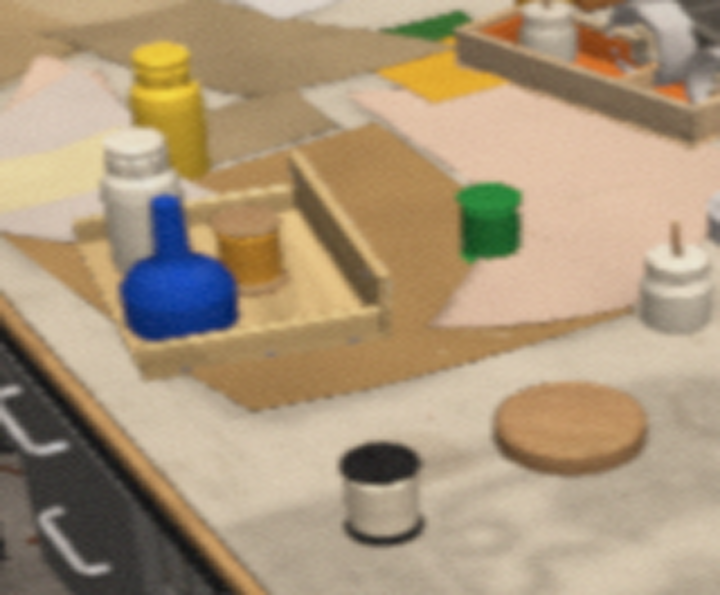

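The crop confirms it: white bottle, blue oiler and the wooden-ended yellow-thread spool are inside the rack; the yellow bottle and green spool stand outside. The scene-camera projections agree within about 2 px. Next I move over the bottle, turning the yaw so the fingers close along the rack's y.

Request:
arm_command --targets '[[[0.022, -0.027, 0, 0, 0, 0.0386, 1], [0.022, -0.027, 0, 0, 0, 0.0386, 1], [0.022, -0.027, 0, 0, 0, 0.0386, 1], [0.022, -0.027, 0, 0, 0, 0.0386, 1], [0.022, -0.027, 0, 0, 0, 0.0386, 1], [0.022, -0.027, 0, 0, 0, 0.0386, 1], [0.022, -0.027, 0, 0, 0, 0.0386, 1], [0.022, -0.027, 0, 0, 0, 0.0386, 1], [0, 0, 0, 0, 0, 0, 1]]]' --force 50

```text
time: 1.23
tool_pos: [448.6, 317.1, 230.7]
tcp_rot: [-179.9, -0.0, 170.6]
ft_force: [-0.2, 0.6, 0.1]
finger_gap: 85.3
grip_force: 0.0
```

```bash
python3 - <<'E'
from h import *
C=cam('wrist'); im=snap('wrist','w0.png'); print(C[0]['xyz'],C[0]['attitude'])
import pickle; pickle.dump(C,open('w0.pkl','wb'))
for n,p in dict(bottle=(447.4,318.5,123),oiler=(436,236.6,118),sp=(494.8,264.1,64)).items(): print(n,proj('wrist',p,C).round(1))
E
```

```text
[370.37381989 330.25336465 374.04395816] [1.61645599e+02 3.91052764e-02 8.06484107e+01]
bottle [282.1 203.9]
oiler [170.4 204.6]
sp [231.9 242.5]
```

View pics/w0.png

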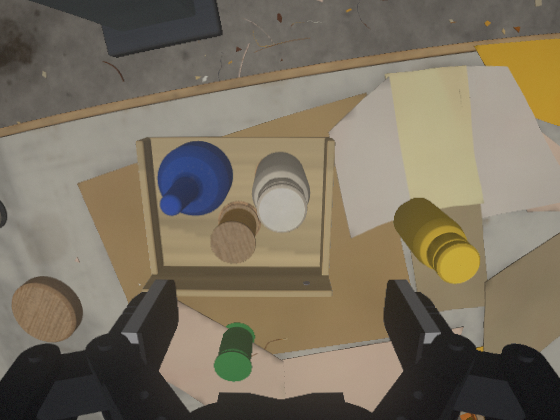

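Wrist view: bottle cap at (282,205), oiler tip (172,203), spool top (234,242), rack square to the image. Recomputing with the 8 mm rack floor included in the heights.

```bash
python3 - <<'E'
from h import *
import pickle; W=pickle.load(open('w0.pkl','rb')); C=cam('top')
f1=lambda x,y,z:ray2('top',(x+.5)/5-.5+130,(y+.5)/5-.5+180,z,C)
for n,a,b in (('bottle',(269,384,123),(282,206,123)),('oiler',(431,405,118),(172.5,203,118)),('spool',(396,299,64),(234,242,64)),('bl',(245,170,60),(333,295,60)),('br',(588,222,60),(150,294,60)),('fl',(214,441,30),(334,138,30)),('fr',(547,491,20),(138,140,30))): print(n,f1(*a).round(1),ray2('wrist',*a[:0],*b,W).round(1))
E
```

```text
bottle [447.1 316.7 123. ] [449.  318.2 123. ]
oiler [435.9 235.5 118. ] [435.1 238.5 118. ]
spool [494.2 262.7  64. ] [494.6 266.1  64. ]
bl [565.4 346.3  60. ] [567.8 350.   60. ]
br [535.  160.3  60. ] [538.2 170.3  60. ]
fl [420.3 366.9  30. ] [420.2 372.5  30. ]
fr [391.3 185.8  20. ] [391.  189.6  30. ]
```

Request:
arm_command --targets '[[[0, 0, -0.03, 0, 0, 0, 1], [0, 0, -0.04, 0, 0, 0, 1], [0, 0, -0.035, 0, 0, 0, 1], [0, 0, -0.02, 0, 0, 0, 1], [0, 0, -0.008, 0, 0, 0, 1], [0, 0, 0, 0, 0, 0, -1], [0, 0, 0, 0, 0, 0, -1], [0, 0, 0, 0, 0, 0, -1], [0, 0, 0, 0, 0, 0, -1], [0, 0, 0, 0, 0, 0, -1]]]'

```text
time: 2.52
tool_pos: [448.7, 319.5, 100.1]
tcp_rot: [179.9, 0.1, 170.8]
ft_force: [-1.3, -0.6, 6.5]
finger_gap: 35.4
grip_force: 50.0
```

Request:
arm_command --targets '[[[0, 0, 0.01, 0, 0, 0, -1], [0, 0, 0.03, 0, 0, 0, -1], [0, 0, 0.045, 0, 0, 0, -1], [0, 0, 0.045, 0, 0, 0, -1], [0, -0.02, 0, 0, 0, 0, -1], [0.004, -0.045, 0, 0, 0, 0, -1], [0.005, -0.05, 0, 0, 0, 0, -1], [0.005, -0.05, 0, 0, 0, 0, -1], [0.005, -0.05, 0, 0, 0, 0, -1], [0.005, -0.05, 0, 0, 0, 0, -1]]]'

```text
time: 3.78
tool_pos: [470.8, 52.1, 227.7]
tcp_rot: [-180.0, -0.0, 170.8]
ft_force: [0.7, -0.3, -0.5]
finger_gap: 35.3
grip_force: 50.1
```

Request:
arm_command --targets '[[[0.005, -0.05, 0, 0, 0, 0, -1], [0.005, -0.05, 0, 0, 0, 0, -1], [0.005, -0.05, 0, 0, 0, 0, -1], [0.005, -0.05, 0, 0, 0, 0, -1], [0.005, -0.05, 0, 0, 0, 0, -1], [0.005, -0.05, 0, 0, 0, 0, -1], [0.005, -0.05, 0, 0, 0, 0, -1], [0.003, -0.04, 0, 0, 0, 0, -1], [0, 0, -0.03, 0, 0, 0, -1], [0, 0, 0, 0, 0, 0, -1]]]'

```text
time: 5.03
tool_pos: [507.1, -335.1, 194.4]
tcp_rot: [179.8, -0.4, 170.7]
ft_force: [0.0, 1.0, -1.0]
finger_gap: 35.4
grip_force: 50.2
```

Request:
arm_command --targets '[[[0, 0, -0.03, 0, 0, 0, -1], [0, 0, -0.03, 0, 0, 0, -1], [0, 0, -0.017, 0, 0, 0, -1], [0, 0, -0.004, 0, 0, 0, -1], [0, 0, -0.003, 0, 0, 0, -1], [0, 0, -0.0015, 0, 0, 0, -1], [0, 0, 0, 0, 0, 0, -1]]]'

```text
time: 5.9
tool_pos: [510.0, -336.3, 113.6]
tcp_rot: [-180.0, 0.1, 170.8]
ft_force: [0.5, 0.4, -0.9]
finger_gap: 35.6
grip_force: 50.2
```

Request:
arm_command --targets '[[[0, 0, -0.003, 0, 0, 0, -1], [0, 0, -0.0015, 0, 0, 0, -1], [0, 0, -0.001, 0, 0, 0, -1], [0, 0, 0, 0, 0, 0, -1]]]'

```text
time: 6.4
tool_pos: [510.0, -336.2, 108.2]
tcp_rot: [-180.0, 0.1, 170.8]
ft_force: [-1.0, 0.8, 5.5]
finger_gap: 35.3
grip_force: 50.7
```

Request:
arm_command --targets '[[[0, 0, 0, 0, 0, 0, 1], [0, 0, 0, 0, 0, 0, 1], [0, 0, 0, 0, 0, 0, 1], [0, 0, 0.02, 0, 0, 0, 1], [0, 0, 0.04, 0, 0, 0, 1], [0, 0.01, 0.03, 0, 0, 0, 1], [-0.005, 0.04, 0, 0, 0, 0, 1], [-0.006, 0.05, 0, 0, 0, 0, 1], [-0.006, 0.05, 0, 0, 0, 0, 1], [-0.006, 0.05, 0, 0, 0, 0, 1]]]'

```text
time: 7.65
tool_pos: [486.7, -134.7, 199.1]
tcp_rot: [-180.0, 0.1, 170.8]
ft_force: [0.2, 0.1, -0.7]
finger_gap: 85.4
grip_force: 0.0
```

Request:
arm_command --targets '[[[-0.006, 0.05, 0, 0, 0, 0, 1], [-0.006, 0.05, 0, 0, 0, 0, 1], [-0.006, 0.05, 0, 0, 0, 0, 1], [-0.006, 0.05, 0, 0, 0, 0, 1], [-0.006, 0.05, 0, 0, 0, 0, 1], [-0.006, 0.05, 0, 0, 0, 0, 1], [-0.006, 0.05, 0, 0, 0, 0, 1], [-0.003, 0.024, 0, 0, 0, 0, 1], [0, 0, 0, 0, 0, 0, 1]]]'

```text
time: 8.78
tool_pos: [441.5, 239.7, 198.8]
tcp_rot: [179.9, 0.1, 170.9]
ft_force: [0.1, -1.3, -0.2]
finger_gap: 85.6
grip_force: 0.0
```

Request:
arm_command --targets '[[[-0.0055, -0.0015, -0.03, 0, 0, 0, 1], [0, 0, -0.035, 0, 0, 0, 1], [0, 0, -0.035, 0, 0, 0, 1], [0, 0, -0.017, 0, 0, 0, 1], [0, 0, -0.005, 0, 0, 0, 1], [0, 0, 0, 0, 0, 0, -1], [0, 0, 0, 0, 0, 0, -1], [0, 0, 0, 0, 0, 0, -1], [0, 0, 0, 0, 0, 0, -1], [0, 0, 0, 0, 0, 0, -1]]]' --force 60

```text
time: 10.02
tool_pos: [436.8, 236.8, 76.4]
tcp_rot: [180.0, 0.1, 170.8]
ft_force: [-0.8, -1.4, 5.0]
finger_gap: 20.9
grip_force: 58.8
```

Request:
arm_command --targets '[[[0, 0, 0.01, 0, 0, 0, -1], [0, 0, 0.03, 0, 0, 0, -1], [0, 0, 0.04, 0, 0, 0, -1], [0, -0.01, 0.02, 0, 0, 0, -1], [0.003, -0.04, 0, 0, 0, 0, -1], [0.005, -0.05, 0, 0, 0, 0, -1], [0.005, -0.05, 0, 0, 0, 0, -1], [0.005, -0.05, 0, 0, 0, 0, -1], [0.005, -0.05, 0, 0, 0, 0, -1], [0.005, -0.05, 0, 0, 0, 0, -1]]]'

```text
time: 11.28
tool_pos: [464.0, -65.0, 175.8]
tcp_rot: [180.0, 0.0, 170.8]
ft_force: [1.2, 1.0, -1.2]
finger_gap: 20.7
grip_force: 58.7
```

Request:
arm_command --targets '[[[0.005, -0.05, 0, 0, 0, 0, -1], [0.005, -0.05, 0, 0, 0, 0, -1], [0.003, -0.045, 0, 0, 0, 0, -1], [0.002, -0.027, 0, 0, 0, 0, -1], [0, 0, -0.03, 0, 0, 0, -1], [0, 0, -0.035, 0, 0, 0, -1], [0, 0, -0.02, 0, 0, 0, -1], [0, 0, -0.003, 0, 0, 0, -1], [0, 0, 0, 0, 0, 0, -1]]]'

```text
time: 12.4
tool_pos: [479.4, -235.6, 88.1]
tcp_rot: [-180.0, 0.0, 170.8]
ft_force: [0.5, -0.1, -0.7]
finger_gap: 20.7
grip_force: 58.7
```

Request:
arm_command --targets '[[[0, 0, -0.002, 0, 0, 0, -1], [0, 0, -0.001, 0, 0, 0, -1], [0, 0, -0.001, 0, 0, 0, -1], [0, 0, 0, 0, 0, 0, -1]]]'

```text
time: 12.9
tool_pos: [479.8, -235.9, 84.4]
tcp_rot: [-180.0, 0.1, 170.8]
ft_force: [-0.4, -0.2, 4.9]
finger_gap: 20.5
grip_force: 59.6
```

Request:
arm_command --targets '[[[0, 0, 0, 0, 0, 0, 1], [0, 0, 0, 0, 0, 0, 1], [0, 0, 0, 0, 0, 0, 1], [0, 0, 0.03, 0, 0, 0, 1], [0, 0, 0.04, 0, 0, 0, 1], [0, 0.01, 0.03, 0, 0, 0, 1], [0.002, 0.04, 0, 0, 0, 0, 1], [0.002, 0.05, 0, 0, 0, 0, 1], [0.002, 0.05, 0, 0, 0, 0, 1], [0.002, 0.05, 0, 0, 0, 0, 1]]]'

```text
time: 14.15
tool_pos: [486.9, -34.0, 183.3]
tcp_rot: [180.0, 0.0, 170.8]
ft_force: [0.8, 0.7, 0.2]
finger_gap: 85.7
grip_force: 0.0
```

Request:
arm_command --targets '[[[0.002, 0.05, 0, 0, 0, 0, 1], [0.002, 0.05, 0, 0, 0, 0, 1], [0.002, 0.05, 0, 0, 0, 0, 1], [0.001, 0.05, 0, 0, 0, 0, 1], [0, 0.05, 0, 0, 0, 0, 1], [0, 0.04, 0, 0, 0, 0, 1], [0, 0.012, 0, 0, 0, 0, 1], [0, 0, 0, 0, 0, 0, 1]]]'

```text
time: 15.15
tool_pos: [493.9, 266.7, 183.0]
tcp_rot: [-180.0, -0.0, 170.9]
ft_force: [0.1, -0.3, 0.1]
finger_gap: 85.5
grip_force: 0.0
```

```bash
python3 - <<'E'
from h import *
C=cam('wrist'); print(status.sense()['tool_pos'])
im=snap('wrist','w1.png')
import pickle; pickle.dump(C,open('w1.pkl','wb'))
a=im; t=snap('top','t1.png')[170:300,260:460]
o=np.zeros((600,560,3),np.uint8); o[:330]=a[:330]; r=cv2.resize(t,(415,270)); o[330:,:415]=r; cv2.imwrite('pics/m1.png',o[:,:,::-1])
E
```

```text
[493.89164703 266.65233456 182.9752458 ]
```

View pics/m1.png

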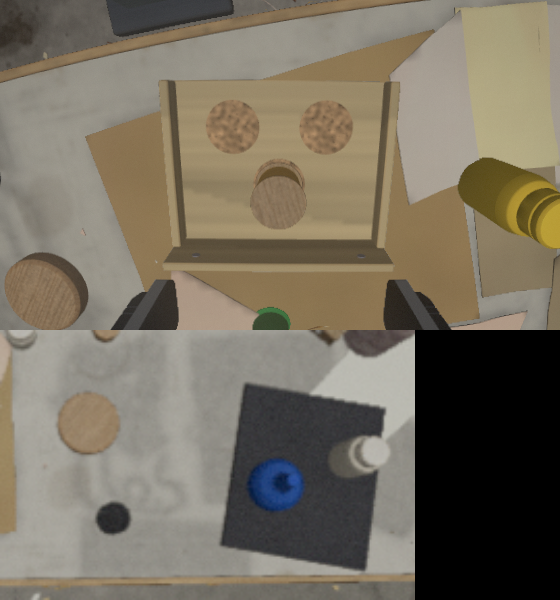

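Bottle and oiler are upright on the slab. The wrist view shows the empty pads at (232,127) and (326,127), the spool top at (278,202) and the coaster at the left (45,291).

```bash
python3 - <<'E'
from h import *
import pickle; W=pickle.load(open('w1.pkl','rb'))
L=ray2('w',326,127,8.5,W);O=ray2('w',232.5,126.5,8.5,W);S=ray2('w',278,202,64,W);K=ray2('w',43.5,291,22,W)
print(L,O,S,K,np.linalg.norm(L-O)); d=(L-O)/np.linalg.norm(L-O); print(np.degrees(np.arctan2(-d[0],d[1])))
print('back',(L+O)/2+50*np.array([d[1],-d[0],0]))
E
```

```text
[451.0361195  312.97426769   8.5       ] [437.92768748 234.02560511   8.5       ] [494.17527152 264.73547317  64.        ] [560.97217636  15.72108997  22.        ] 80.0295090177581
-9.427239705766942
back [493.80662355 265.31018728   8.5       ]
```

Request:
arm_command --targets '[[[0, -0.0015, -0.03, 0, 0, 0, 1], [0, 0, -0.04, 0, 0, 0, 1], [0, 0, -0.04, 0, 0, 0, 1], [0, 0, -0.025, 0, 0, 0, 1], [0, 0, -0.007, 0, 0, 0, 1], [0, 0, 0, 0, 0, 0, -1], [0, 0, 0, 0, 0, 0, -1], [0, 0, 0, 0, 0, 0, -1], [0, 0, 0, 0, 0, 0, -1], [0, 0, 0, 0, 0, 0, -1]]]' --force 40

```text
time: 16.5
tool_pos: [495.5, 265.6, 43.3]
tcp_rot: [179.9, 0.2, 170.8]
ft_force: [-1.3, -1.1, 5.3]
finger_gap: 36.8
grip_force: 39.3
```

Request:
arm_command --targets '[[[0, 0, 0, 0, 0, 0, -1], [0, 0, 0.01, 0, 0, 0, -1], [0, 0, 0.02, 0, 0, 0, -1], [0, 0, 0.02, 0, 0, 0, -1], [0, 0, 0, 0, 0, 0, -1]]]'

```text
time: 17.12
tool_pos: [496.2, 265.9, 94.7]
tcp_rot: [179.8, 0.3, 170.8]
ft_force: [0.7, -0.0, -0.8]
finger_gap: 37.1
grip_force: 40.0
```

```bash
python3 - <<'E'
from h import *
im=snap('wrist','w2.png')[190:420,80:480]; s=snap('scene','s2.png')[120:230,160:300]
o=np.vstack([cv2.resize(im,(600,345)),cv2.resize(s,(600,255))]) if 0 else np.hstack([cv2.resize(im,(480,400)),cv2.resize(s,(320,400))])
cv2.imwrite('pics/m2.png',o[:,:,::-1])
E
```

```text
(no output)
```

View pics/m2.png

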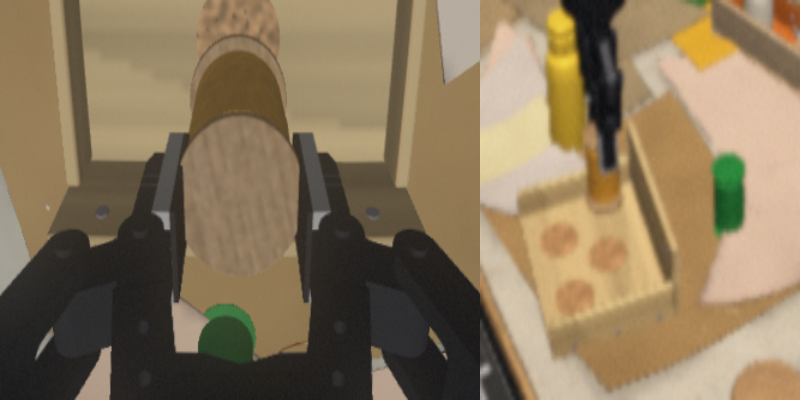

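Spool is held upright; I move above the coaster, slightly beyond it, for a close look.

Request:
arm_command --targets '[[[0, 0, 0.04, 0, 0, 0, -1], [0, 0, 0.04, 0, 0, 0, -1], [0.01, -0.02, 0.025, 0, 0, 0, -1], [0.018, -0.04, 0, 0, 0, 0, -1], [0.018, -0.045, 0, 0, 0, 0, -1], [0.018, -0.045, 0, 0, 0, 0, -1], [0.018, -0.045, 0, 0, 0, 0, -1], [0.016, -0.04, 0, 0, 0, 0, -1], [0.006, -0.02, 0, 0, 0, 0, -1], [0, 0, 0, 0, 0, 0, -1]]]'

```text
time: 18.48
tool_pos: [597.8, 9.0, 195.3]
tcp_rot: [-180.0, -0.1, 170.7]
ft_force: [0.0, -0.1, -0.8]
finger_gap: 36.6
grip_force: 40.2
```

```bash
python3 - <<'E'
from h import *
import pickle
print(status.sense()['tool_pos']);C=cam('wrist');im=snap('wrist','w3.png'); pickle.dump(C,open('w3.pkl','wb'))
E
```

```text
[597.79993403   9.03204932 195.3148369 ]
```

View pics/w3.png

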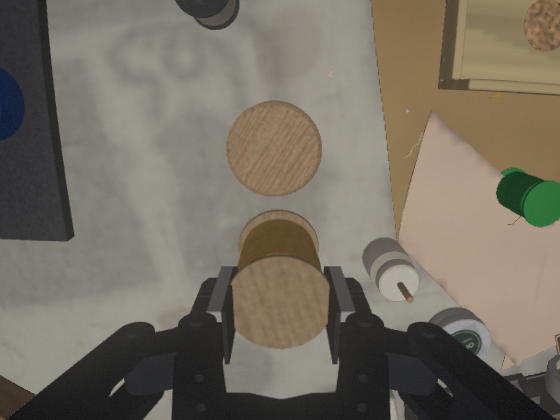

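```bash
python3 - <<'E'
from h import *
import pickle; W=pickle.load(open('w3.pkl','rb'))
print('coaster',ray2('w',274.5,148,22,W))
T=np.array([597.8,9.03]); z=195.3
for h,lab in ((-35.3,'bottom'),(20.7,'top')):
    a=np.linspace(0,2*np.pi,60); P=np.array([proj('w',[T[0]+21*np.cos(t),T[1]+21*np.sin(t),z+h],W) for t in a]); print(lab,P.min(0),P.max(0))
print('bspool?',ray2('w',207,0,56,W))
E
```

```text
coaster [565.44664341   9.17325209  22.        ]
bottom [240.93853002 209.4050274 ] [319.729044   281.74231971]
top [226.35938132 256.39628223] [334.21903638 348.96224189]
bspool? [448.3293462  -19.05423197  56.        ]
```

The held spool is centred on the TCP within 0.5 mm, and the coaster is at (565.4, 9.2), matching the top view.

Request:
arm_command --targets '[[[-0.0324, 0, -0.03, 0, 0, 0, -1], [0, 0, -0.04, 0, 0, 0, -1], [0, 0, -0.04, 0, 0, 0, -1], [0, 0, -0.02, 0, 0, 0, -1], [0, 0, -0.004, 0, 0, 0, -1], [0, 0, 0, 0, 0, 0, -1]]]'

```text
time: 19.27
tool_pos: [566.6, 10.4, 63.5]
tcp_rot: [180.0, 0.1, 170.8]
ft_force: [0.4, -0.3, 0.1]
finger_gap: 37.2
grip_force: 40.2
```

Request:
arm_command --targets '[[[-0.001, -0.001, -0.002, 0, 0, 0, -1], [0, 0, -0.0015, 0, 0, 0, -1], [0, 0, -0.001, 0, 0, 0, -1], [0, 0, -0.001, 0, 0, 0, -1], [0, 0, 0, 0, 0, 0, -1]]]'

```text
time: 19.9
tool_pos: [565.2, 8.9, 57.5]
tcp_rot: [-180.0, 0.1, 170.8]
ft_force: [-0.2, -0.8, 5.1]
finger_gap: 36.9
grip_force: 40.4
```

Request:
arm_command --targets '[[[0, 0, 0, 0, 0, 0, 1], [0, 0, 0, 0, 0, 0, 1], [0, 0, 0, 0, 0, 0, 1], [0, 0, 0.04, 0, 0, 0, 1], [0, 0, 0.05, 0, 0, 0, 1], [-0.03, -0.007, 0.03, 0, 0, 0, 1], [-0.04, -0.008, 0, 0, 0, 0, 1], [-0.04, -0.008, 0, 0, 0, 0, 1], [-0.019, -0.003, 0, 0, 0, 0, 1], [0, 0, 0, 0, 0, 0, 1]]]'

```text
time: 21.15
tool_pos: [435.1, -17.1, 176.9]
tcp_rot: [-180.0, 0.0, 170.7]
ft_force: [-0.5, 0.2, 1.0]
finger_gap: 85.5
grip_force: 0.0
```

```bash
python3 - <<'E'
from h import *
print(status.sense()['tool_pos']);C=cam('wrist');im=snap('wrist','w4.png')
o=np.hstack([im, cv2.resize(snap('scene','s4.png')[190:280,220:320],(240,216))[:,:] if 0 else np.zeros((420,0,3),np.uint8)])
g=cv2.cvtColor(im[:,:,::-1].copy(),cv2.COLOR_BGR2GRAY); m=(g<60).astype(np.uint8)
n,l,s,c=cv2.connectedComponentsWithStats(m); 
for i in range(1,n):
    if s[i,4]>1000 and s[i,1]<260: print(s[i],c[i])
print(proj('wrist',[436.3,-17,56],C)); import pickle; pickle.dump(C,open('w4.pkl','wb'))
E
```

```text
[435.09966714 -17.1306875  176.88207819]
[    0   173   560   247 52143] [205.935581   337.60406958]
[280.78207721 201.82675002]
```

View pics/w4.png

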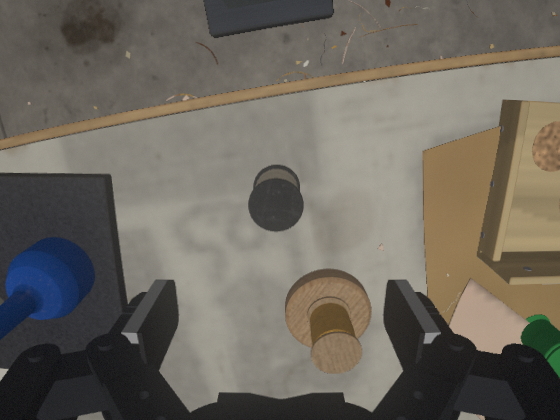

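The bench spool's top is at (276,204); the yellow spool stands centred on the coaster.

```bash
python3 - <<'E'
from h import *
import pickle; W=pickle.load(open('w4.pkl','rb'))
print(ray2('w',275.8,204,56,W))
E
```

```text
[437.39159361 -20.9940123   56.        ]
```

Request:
arm_command --targets '[[[0.002, -0.003, -0.03, 0, 0, 0, 1], [0, 0, -0.04, 0, 0, 0, 1], [0, 0, -0.04, 0, 0, 0, 1], [0, 0, -0.025, 0, 0, 0, 1], [0, 0, -0.006, 0, 0, 0, 1], [0, 0, 0, 0, 0, 0, -1], [0, 0, 0, 0, 0, 0, -1], [0, 0, 0, 0, 0, 0, -1], [0, 0, 0, 0, 0, 0, -1], [0, 0, 0, 0, 0, 0, -1]]]'

```text
time: 22.45
tool_pos: [439.3, -20.3, 37.5]
tcp_rot: [180.0, 0.2, 170.8]
ft_force: [-0.3, -0.7, 5.6]
finger_gap: 37.0
grip_force: 39.4
```

Request:
arm_command --targets '[[[0, 0, 0.01, 0, 0, 0, -1], [0, 0, 0.04, 0, 0, 0, -1], [0, 0.01, 0.04, 0, 0, 0, -1], [0.008, 0.04, 0, 0, 0, 0, -1], [0.009, 0.05, 0, 0, 0, 0, -1], [0.01, 0.05, 0, 0, 0, 0, -1], [0.01, 0.05, 0, 0, 0, 0, -1], [0.01, 0.05, 0, 0, 0, 0, -1], [0.008, 0.036, 0, 0, 0, 0, -1], [0, 0, 0, 0, 0, 0, -1]]]'

```text
time: 23.7
tool_pos: [492.8, 268.5, 126.6]
tcp_rot: [179.9, 0.0, 170.9]
ft_force: [-1.2, 0.2, 0.1]
finger_gap: 37.2
grip_force: 40.2
```

Request:
arm_command --targets '[[[0, 0, -0.03, 0, 0, 0, -1], [0, 0, -0.03, 0, 0, 0, -1], [0, 0, -0.015, 0, 0, 0, -1], [0, 0, -0.003, 0, 0, 0, -1], [0, 0, 0, 0, 0, 0, -1], [0, 0, 0, 0, 0, 0, -1]]]'

```text
time: 24.45
tool_pos: [493.7, 266.3, 49.2]
tcp_rot: [179.9, 0.1, 170.8]
ft_force: [-0.0, -0.6, -0.6]
finger_gap: 37.2
grip_force: 40.2
```

Request:
arm_command --targets '[[[0.0005, -0.001, -0.0015, 0, 0, 0, -1], [0, 0, -0.001, 0, 0, 0, -1], [0, 0, -0.001, 0, 0, 0, -1], [0, 0, 0, 0, 0, 0, -1]]]'

```text
time: 24.95
tool_pos: [494.2, 265.1, 45.7]
tcp_rot: [180.0, 0.1, 170.8]
ft_force: [-1.0, -3.1, 7.6]
finger_gap: 37.1
grip_force: 40.6
```

Request:
arm_command --targets '[[[0, 0, 0, 0, 0, 0, 1], [0, 0, 0, 0, 0, 0, 1], [0, 0, 0, 0, 0, 0, 1], [0, 0, 0.03, 0, 0, 0, 1], [0, 0, 0.05, 0, 0, 0, 1], [0, 0, 0.05, 0, 0, 0, 1], [0, 0, 0.01, 0, 0, 0, 1], [0, 0, 0, 0, 0, 0, 1]]]'

```text
time: 25.95
tool_pos: [493.5, 265.2, 184.7]
tcp_rot: [180.0, 0.1, 170.8]
ft_force: [0.6, 0.0, -0.5]
finger_gap: 85.4
grip_force: 0.0
```

```bash
python3 - <<'E'
from h import *
import pickle
print(status.sense()['tool_pos']);C=cam('wrist');im=snap('wrist','w5.png'); pickle.dump(C,open('w5.pkl','wb'))
cv2.imwrite('pics/c5.png',cv2.resize(im[60:300,140:420],None,fx=2.5,fy=2.5)[:,:,::-1])
E
```

```text
[493.53258267 265.18712973 184.69037761]
```

View pics/c5.png

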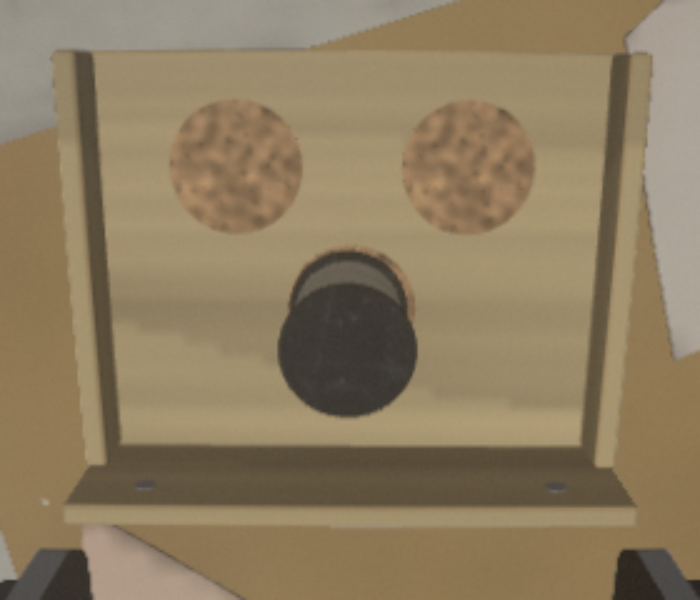

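The bench spool stands on the back pad within about 1 mm. Next is the oiler.

Request:
arm_command --targets '[[[0, -0.03, 0, 0, 0, 0, 1], [-0.002, -0.05, 0, 0, 0, 0, 1], [-0.002, -0.05, 0, 0, 0, 0, 1], [-0.002, -0.05, 0, 0, 0, 0, 1], [-0.002, -0.05, 0, 0, 0, 0, 1], [-0.002, -0.05, 0, 0, 0, 0, 1], [-0.002, -0.05, 0, 0, 0, 0, 1], [-0.002, -0.05, 0, 0, 0, 0, 1], [0, -0.05, 0, 0, 0, 0, 1], [0, -0.05, 0, 0, 0, 0, 1]]]'

```text
time: 27.25
tool_pos: [477.7, -215.9, 181.6]
tcp_rot: [179.9, -0.2, 170.8]
ft_force: [0.2, 1.2, 0.6]
finger_gap: 85.2
grip_force: 0.0
```

Request:
arm_command --targets '[[[0, -0.021, 0, 0, 0, 0, 1], [0, 0, 0, 0, 0, 0, 1], [0, 0, 0, 0, 0, 0, 1]]]'

```text
time: 27.62
tool_pos: [478.9, -234.6, 183.2]
tcp_rot: [179.9, -0.1, 170.8]
ft_force: [1.6, -0.1, 0.3]
finger_gap: 85.3
grip_force: 0.0
```

Request:
arm_command --targets '[[[0.001, -0.001, -0.03, 0, 0, 0, 1], [0, 0, -0.04, 0, 0, 0, 1], [0, 0, -0.02, 0, 0, 0, 1], [0, 0, -0.009, 0, 0, 0, 1], [0, 0, 0, 0, 0, 0, -1], [0, 0, 0, 0, 0, 0, -1], [0, 0, 0, 0, 0, 0, -1], [0, 0, 0, 0, 0, 0, -1], [0, 0, 0, 0, 0, 0, -1], [0, 0, 0, 0, 0, 0, -1]]]' --force 60

```text
time: 28.88
tool_pos: [480.9, -237.5, 86.6]
tcp_rot: [-180.0, 0.1, 170.8]
ft_force: [-0.6, 1.5, 6.5]
finger_gap: 20.3
grip_force: 58.8
```

Request:
arm_command --targets '[[[0, 0, 0.01, 0, 0, 0, -1], [0, 0, 0.04, 0, 0, 0, -1], [0, 0, 0.04, 0, 0, 0, -1], [0, 0.01, 0.02, 0, 0, 0, -1], [-0.003, 0.04, 0, 0, 0, 0, -1], [-0.005, 0.05, 0, 0, 0, 0, -1], [-0.005, 0.05, 0, 0, 0, 0, -1], [-0.005, 0.05, 0, 0, 0, 0, -1], [-0.005, 0.05, 0, 0, 0, 0, -1], [-0.005, 0.05, 0, 0, 0, 0, -1]]]'

```text
time: 30.12
tool_pos: [451.1, 65.0, 194.7]
tcp_rot: [180.0, -0.0, 170.8]
ft_force: [-0.1, 0.1, -0.5]
finger_gap: 20.4
grip_force: 58.7
```

Request:
arm_command --targets '[[[-0.005, 0.05, 0, 0, 0, 0, -1], [-0.005, 0.05, 0, 0, 0, 0, -1], [-0.004, 0.05, 0, 0, 0, 0, -1], [-0.002, 0.0245, 0, 0, 0, 0, -1], [0, 0, -0.03, 0, 0, 0, -1], [0, 0, -0.03, 0, 0, 0, -1], [0, 0, -0.02, 0, 0, 0, -1], [0, 0, 0, 0, 0, 0, -1], [0, 0, 0, 0, 0, 0, -1]]]'

```text
time: 31.25
tool_pos: [436.2, 237.8, 115.9]
tcp_rot: [180.0, 0.0, 170.8]
ft_force: [-0.1, 0.1, -0.6]
finger_gap: 20.0
grip_force: 58.7
```

Request:
arm_command --targets '[[[0, -0.0005, -0.015, 0, 0, 0, -1], [0, 0, -0.015, 0, 0, 0, -1], [0, 0, -0.003, 0, 0, 0, -1], [0, 0, -0.0015, 0, 0, 0, -1], [0, 0, -0.0015, 0, 0, 0, -1], [0, 0, -0.001, 0, 0, 0, -1], [0, 0, 0, 0, 0, 0, -1]]]'

```text
time: 32.12
tool_pos: [436.5, 237.2, 78.7]
tcp_rot: [180.0, 0.0, 170.8]
ft_force: [-0.3, 0.2, -0.3]
finger_gap: 20.3
grip_force: 58.9
```

Request:
arm_command --targets '[[[0, 0, -0.0008, 0, 0, 0, -1], [0, 0, -0.0005, 0, 0, 0, -1], [0, 0, 0, 0, 0, 0, -1]]]'

```text
time: 32.5
tool_pos: [437.0, 237.5, 78.6]
tcp_rot: [179.9, 0.1, 170.8]
ft_force: [-3.6, 0.0, 10.2]
finger_gap: 20.1
grip_force: 60.4
```

Contact at the expected height. I release and go for the bottle.

Request:
arm_command --targets '[[[0, 0, 0, 0, 0, 0, 1], [0, 0, 0, 0, 0, 0, 1], [0, 0, 0, 0, 0, 0, 1], [0, 0, 0.03, 0, 0, 0, 1], [0, 0, 0.05, 0, 0, 0, 1], [0, -0.01, 0.04, 0, 0, 0, 1], [0.005, -0.04, 0, 0, 0, 0, 1], [0.007, -0.05, 0, 0, 0, 0, 1], [0.007, -0.05, 0, 0, 0, 0, 1], [0.007, -0.05, 0, 0, 0, 0, 1]]]'

```text
time: 33.75
tool_pos: [462.2, 35.5, 197.0]
tcp_rot: [180.0, 0.0, 170.8]
ft_force: [-0.0, -1.7, 0.0]
finger_gap: 85.4
grip_force: 0.0
```

Request:
arm_command --targets '[[[0.007, -0.05, 0, 0, 0, 0, 1], [0.007, -0.05, 0, 0, 0, 0, 1], [0.007, -0.05, 0, 0, 0, 0, 1], [0.007, -0.05, 0, 0, 0, 0, 1], [0.007, -0.05, 0, 0, 0, 0, 1], [0.006, -0.05, 0, 0, 0, 0, 1], [0.006, -0.05, 0, 0, 0, 0, 1], [0, -0.023, 0, 0, 0, 0, 1], [0, 0, 0, 0, 0, 0, 1], [0, 0, 0, 0, 0, 0, 1]]]'

```text
time: 35.0
tool_pos: [509.2, -334.8, 196.7]
tcp_rot: [180.0, -0.0, 170.8]
ft_force: [-0.5, -0.3, 0.1]
finger_gap: 85.7
grip_force: 0.0
```

Request:
arm_command --targets '[[[0.001, -0.001, -0.03, 0, 0, 0, 1], [0, 0, -0.03, 0, 0, 0, 1], [0, 0, -0.02, 0, 0, 0, 1], [0, 0, -0.008, 0, 0, 0, 1], [0, 0, 0, 0, 0, 0, -1], [0, 0, 0, 0, 0, 0, -1], [0, 0, 0, 0, 0, 0, -1], [0, 0, 0, 0, 0, 0, -1], [0, 0, 0, 0, 0, 0, -1]]]' --force 50

```text
time: 36.12
tool_pos: [511.1, -337.8, 110.7]
tcp_rot: [-179.9, 0.1, 170.8]
ft_force: [0.8, 0.1, 6.3]
finger_gap: 34.8
grip_force: 50.1
```

Request:
arm_command --targets '[[[0, 0, 0.01, 0, 0, 0, -1], [0, 0, 0.04, 0, 0, 0, -1], [0, 0, 0.045, 0, 0, 0, -1], [0, 0.01, 0.04, 0, 0, 0, -1], [-0.004, 0.04, 0, 0, 0, 0, -1], [-0.005, 0.05, 0, 0, 0, 0, -1], [-0.005, 0.05, 0, 0, 0, 0, -1], [-0.005, 0.05, 0, 0, 0, 0, -1], [-0.005, 0.05, 0, 0, 0, 0, -1], [-0.005, 0.05, 0, 0, 0, 0, -1]]]'

```text
time: 37.38
tool_pos: [480.7, -35.5, 244.4]
tcp_rot: [180.0, 0.0, 170.8]
ft_force: [0.3, 0.2, -0.4]
finger_gap: 35.1
grip_force: 50.1
```

Request:
arm_command --targets '[[[-0.005, 0.05, 0, 0, 0, 0, -1], [-0.005, 0.05, 0, 0, 0, 0, -1], [-0.005, 0.05, 0, 0, 0, 0, -1], [-0.005, 0.05, 0, 0, 0, 0, -1], [-0.005, 0.05, 0, 0, 0, 0, -1], [-0.004, 0.05, 0, 0, 0, 0, -1], [-0.004, 0.035, 0, 0, 0, 0, -1], [0, 0.018, 0, 0, 0, 0, -1], [0, 0, 0, 0, 0, 0, -1], [0, 0, 0, 0, 0, 0, -1]]]'

```text
time: 38.62
tool_pos: [448.5, 315.0, 244.0]
tcp_rot: [-180.0, 0.0, 170.7]
ft_force: [0.9, -0.2, -1.2]
finger_gap: 35.0
grip_force: 50.1
```

Request:
arm_command --targets '[[[0, 0.0015, -0.03, 0, 0, 0, -1], [0, 0, -0.04, 0, 0, 0, -1], [0, 0, -0.035, 0, 0, 0, -1], [0, 0, -0.025, 0, 0, 0, -1], [0, 0, -0.006, 0, 0, 0, -1], [0, 0, 0, 0, 0, 0, -1], [0, 0, 0, 0, 0, 0, -1]]]'

```text
time: 39.5
tool_pos: [449.3, 317.8, 109.8]
tcp_rot: [179.9, 0.1, 170.8]
ft_force: [0.4, 0.3, -1.1]
finger_gap: 35.0
grip_force: 50.1
```

Request:
arm_command --targets '[[[0, -0.0005, -0.003, 0, 0, 0, -1], [0, 0, -0.002, 0, 0, 0, -1], [0, 0, -0.001, 0, 0, 0, -1], [0, 0, -0.0008, 0, 0, 0, -1], [0, 0, 0, 0, 0, 0, -1]]]'

```text
time: 40.12
tool_pos: [449.0, 317.4, 102.8]
tcp_rot: [179.9, 0.1, 170.8]
ft_force: [-2.3, -1.7, 8.0]
finger_gap: 35.1
grip_force: 51.4
```

Contact. I release, retreat upward and check.

Request:
arm_command --targets '[[[0, 0, 0, 0, 0, 0, 1], [0, 0, 0, 0, 0, 0, 1], [0, 0, 0, 0, 0, 0, 1], [0, 0, 0.03, 0, 0, 0, 1], [0, 0, 0.05, 0, 0, 0, 1], [0, 0, 0.048, 0, 0, 0, 1], [0, 0, 0, 0, 0, 0, 1], [0, 0, 0, 0, 0, 0, 1]]]'

```text
time: 41.12
tool_pos: [448.1, 317.0, 228.8]
tcp_rot: [-180.0, -0.0, 170.8]
ft_force: [-0.1, -0.5, -0.3]
finger_gap: 85.4
grip_force: 0.0
```

```bash
python3 - <<'E'
from h import *
C=cam('wrist'); print(status.sense()['tool_pos']); im=snap('wrist','w6.png'); s=snap('scene','s6.png')
import pickle; pickle.dump(C,open('w6.pkl','wb'))
cv2.imwrite('pics/m6.png',np.hstack([im[80:380,:400],cv2.resize(s[110:310,140:400],(390,300))])[:,:,::-1])
E
```

```text
[448.11968381 316.96228726 228.82225582]
```

View pics/m6.png

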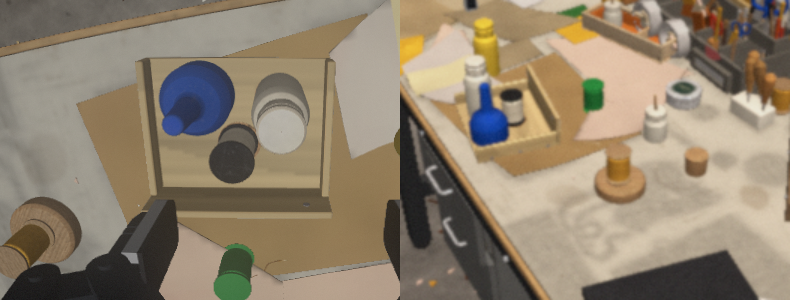

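The final wrist view matches the start: cap at (282,206), oiler tip at (174,205). All four items are upright, and the jar and cork are untouched. Handing in.

```bash
python3 -c "
from bench import job; print(job.hand_in())"
```

```text
the job is handed in; nothing more can be done
None
```

The job is done and handed in at about 41 s: the yellow-thread spool is on the coaster, the bench spool is on the rack's back spot, and the bottle and oil dispenser are back upright where they stood.

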